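Pack the hole-saw set back into its case

TASK

Pack the hole-saw set back into its open case: stand the 19 mm saw teeth down in the middle of the round well, then nest the 35, 51 and 68 mm saws over it in that order, each one covering the one before and sitting level, and lay the mandrel lengthwise in its trough. The mandrel may go in at any time; leave the drill, the pine board and the screw carton where they are.

Things in the scene. Friction and masses are not known exactly. Their poses are not given: they have to be found in the camera images.
- saw19: The 19 mm hole saw, the slimmest: a plain steel cup standing on its teeth with its closed plate on top, outside diameter 19 mm, 48 mm high, wall 2 mm (so 15 mm inside), plate 3 mm thick with a dark bore in the middle. The four saws look alike but for their diameter. Origin: centre of the open toothed rim, so on the table while it stands there; z points up through the plate.
- saw35: The 35 mm hole saw: a plain steel cup standing on its teeth with its closed plate on top, outside diameter 35 mm, 48 mm high, wall 2 mm (so 31 mm inside), plate 3 mm thick with a dark bore in the middle. The four saws look alike but for their diameter. Origin: centre of the open toothed rim, so on the table while it stands there; z points up through the plate.
- saw51: The 51 mm hole saw: a plain steel cup standing on its teeth with its closed plate on top, outside diameter 51 mm, 48 mm high, wall 2 mm (so 47 mm inside), plate 3 mm thick with a dark bore in the middle. The four saws look alike but for their diameter. Origin: centre of the open toothed rim, so on the table while it stands there; z points up through the plate.
- saw68: The 68 mm hole saw, the widest: a plain steel cup standing on its teeth with its closed plate on top, outside diameter 68 mm, 48 mm high, wall 2 mm (so 64 mm inside), plate 3 mm thick with a dark bore in the middle. The four saws look alike but for their diameter. Origin: centre of the open toothed rim, so on the table while it stands there; z points up through the plate.
- mandrel: Mandrel of the saws, lying on its side: dark steel octagonal body 45 mm long, 22 mm across flats (flats at top, bottom and sides), a 10 mm shank sticking out 35 mm to -x; to +x a 16 mm thread 10 mm long, then a 6.4 mm pilot drill 40 mm long. x runs along it. Origin: middle of the octagonal body on its axis, 11 mm above what it lies on; it balances there.
- case: Black plastic case with grey insert, fixed, lid folded open beyond it (48 mm high). Origin: centre of the round well, at table height; x to the lid, y left, z up. Base: x -90 to 90, y -155 to 65 mm, top face 20 mm up. Well: 96 mm across, floor 4 mm up. Mandrel trough: 160 mm along x, 45 mm wide, middle at x 0, y -115 mm, floor 12 mm up. Nested plates rest on each other: rims 4, 7, 10, 13 mm up.
- drill: A bystander, to be left where it lies. Teal cordless drill lying on its side, about 250 x 190 x 62 mm, beyond the hole saws. Origin: under the motor housing, at table height.
- panel: A bystander, to be left where it lies. Pine nest-box front, 140 x 200 x 18 mm with a 34 mm entrance hole, lying flat near the robot on the left. Origin: centre of its underside.
- carton: A bystander, to be left where it lies. Closed cardboard screw carton with a red band, 100 x 70 x 45 mm, near the robot on the right. Origin: centre of its underside.

How it is judged:
By the outcome, as a careful person would: the job done as asked, in the order asked, and still so for the second after the job is handed in, with the robot touching nothing.
It also fails if it takes over 128 s, if anything falls off the work surface, if the arm or the gripper's body presses on something with over 40 N, if the wrist force passes 120 N, or if a joint passes its speed limit or range.

ROBOT

A 6-joint arm with a two-finger parallel gripper is mounted at the origin on the work surface. World frame = base frame: x ahead of the robot, y to its left, z up, the work surface at z = 0. Lengths are in m, angles in rad, forces in N, time in s.
With the tool pointing down it reaches from about 0.275 to 0.85 m from the base axis. Payload 19 kg.
Tool frame: the origin (TCP) lies midway between the tips of the shut fingers; the grasp point (between the pads) lies behind it (r.grip_point_offset is the z of the grasp point in the tool frame, in m); z points along the fingers, y is the line along which they close (so a half turn about z gives the same grasp; the last joint's range is limited). The gripper opens to 85 mm and grips with 20 to 120 N. Pads are 22 mm wide; open, the fingers measure 114 mm over their backs; the gripper's body (76 mm by 85 mm) begins 54 mm behind the grasp point. The pads swing forward as they close: fully open they stand 13 mm farther back than shut.
Start: joints at [-1.235, 0.15, 1.437, -0, 1.554, -0.134], TCP at [0.26, -0.513, 0.231] pointing down, gripper open.
Joint ranges: [-2.8, 2.8], [-0.68, 2.1], [0.12, 2.68], [-1.39, 4.53], [0.16, 2.79], [-2.81, 2.81]. Speed limits (rad/s): [1.89, 1.89, 2.22, 3.01, 3.01, 3.01].

INTERFACE

Orientations are given as a unit quaternion [x, y, z, w].
In Python, from plant import r, snapshot, camera_model gives the robot as it stands. The module is installed in compiled form; this text tells all that it offers.
- The arm moves only by the tool play_rows, never from a script. Its argument "moves" is a list of rows, each a list of 3 entries, a list of its own where there are three numbers: the shift along the tool's x, y, z in cm, then the turn about the tool's z in rad, then the opening, from 0 (shut) to 1 (fully open). A call has 1 to 10 rows; each row is the pose to reach, as a shift and turn from the pose commanded when the call began, along the tool's axes at that moment; what a row does not reach only later rows make up. A row lasts 1/12 s, in which the tool goes at most 41.7 mm and 7.16 degrees, less where a joint would pass 70% of its speed; a pose out of reach is approached as far as the arm can. A call with a gripper value outside its range is refused whole. The fingers move at their own pace and stop on an object; "squeeze" is the grip in N (left out, the last holds). Time passes only in rows, so rows that repeat a pose let the fingers close. It gives the time, the measured TCP pose, the force, the opening and the grip force at its end, in the units of the state.
- r.get_obs(): the state, without advancing time (a new reading comes with each control period).
- snapshot(name): name is "scene" or "top" or "wrist"; returns the picture (384x512x3 uint8, red, green, blue); there is no depth.
- camera_model(name): a dict with "fx", "fy", "cx", "cy" (pixels), "pose" (4x4, takes a point from camera to world coordinates); the wrist camera has in their place "mount" (4x4, takes a point from camera to tool coordinates, whose origin is the TCP and whose axes are the flange's). Camera axes: x right, y down, z forward; pixel columns grow to the right and rows downward; lengths in m; the calibration is good to about 2 mm. A picture is of the moment at which its call begins: read the wrist's pose just before it. camera_model takes no time and is no camera call.
- r.finish_job(): hands the job in; it is judged then, once.
The state is a dict: "clock": time; "qpos": joint angles; "dq": joint speeds; "joint_efforts": joint torques, N m; "tcp_pos": TCP position; "tool_rot": TCP orientation; "force": force on the tool from outside, world axes, zero at the start; "ft_torque": the same for the moment, N m; "opening": finger opening in m; "finger_force": force on a finger pad.
Only numpy, scipy, OpenCV 4.12 (cv2) and the standard library are available. Lean on these libraries where they do the work, as an engineer would, in place of code of your own. Each camera call takes 0.05 s, during which the arm holds its last target. There are 200 camera calls.

## Working session

There is one attempt and no reset: what is moved stays moved. The work goes in short steps, Python scripts to look and compute and a tool call to move; the robot and the scene stay as the last step left them, time stands still between calls to the robot, and variables do not carry over. Pictures are saved under pics/ and viewed, at most 14 in all, crops included, and the job is handed in when it is done.

Besides the shell and the picture viewer there is one more tool, called after ">>>" in YAML: its name, and indented under it one key for each argument. play_rows: Moves the arm, as the interface text tells. Its arguments: {"type":"object","properties":{"moves":{"type":"array","items":{"type":"array"}},"squeeze":{"type":"number"}},"required":["moves"]}

```bash
mkdir -p pics
python3 - <<'E'
from plant import r,snapshot,camera_model
import cv2,numpy as np
np.set_printoptions(precision=4,suppress=True)
for n in("scene","top"):
    cv2.imwrite(f"pics/{n}0.png",snapshot(n)[:,:,::-1]); m=camera_model(n);print(n,m)
print(camera_model("wrist")); o=r.get_obs();print(o,r.grip_point_offset)
E
```

```text
scene {'fx': 464.0889751521055, 'fy': 464.0889751521055, 'cx': 260.25594570302735, 'cy': 195.02023232937418, 'pose': array([[ 0.2647,  0.8309, -0.4895,  1.0782],
       [ 0.9642, -0.2214,  0.1457, -0.1141],
       [ 0.0127, -0.5105, -0.8598,  1.0062],
       [ 0.    ,  0.    ,  0.    ,  1.    ]])}
top {'fx': 380.12537514165564, 'fy': 380.12537514165564, 'cx': 258.3004489093481, 'cy': 186.91952622192287, 'pose': array([[ 0.0139, -0.9934,  0.1134,  0.3985],
       [-0.9998, -0.0157, -0.0151,  0.036 ],
       [ 0.0168, -0.1132, -0.9934,  1.0121],
       [ 0.    ,  0.    ,  0.    ,  1.    ]])}
{'fx': 295.9734176815598, 'fy': 295.9734176815598, 'cx': 258.7961573166197, 'cy': 189.62020617111622, 'mount': array([[-0.001 , -0.9496, -0.3135,  0.0813],
       [ 1.    , -0.0012,  0.0004, -0.    ],
       [-0.0007, -0.3135,  0.9496, -0.1429],
       [ 0.    ,  0.    ,  0.    ,  1.    ]])}
{'clock': 0.1, 'qpos': array([-1.235 ,  0.151 ,  1.4379, -0.    ,  1.5538, -0.134 ]), 'dq': array([-0.0001, -0.0004, -0.0025, -0.0007,  0.0009,  0.0009]), 'joint_efforts': array([  0.0078, -71.4381, -57.1793,   0.0001,   0.0071,  -0.    ]), 'tcp_pos': array([ 0.2602, -0.5125,  0.2307]), 'tool_rot': array([ 0.9725,  0.2328, -0.0001, -0.0005]), 'force': array([-0.0784, -0.5015, -0.0622]), 'ft_torque': array([-0.0163,  0.0479,  0.0548]), 'finger_force': 0.0, 'opening': 0.08511410128757654} -0.0187
```

View pics/top0.png

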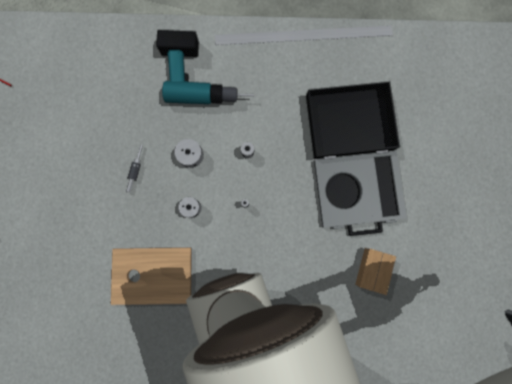

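View pics/scene0.png

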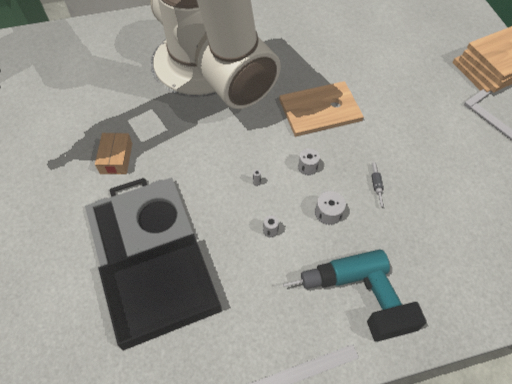

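Top view: 68 saw at (188,154), 51 at (189,208), 35 at (247,151), 19 at (245,204), mandrel at (135,170), well at (343,190), trough at (387,187). The scene view agrees with this. Next I'll zoom in for segmentation.

```bash
cat > h.py <<'E'
from plant import r,snapshot,camera_model
import cv2,numpy as np
from scipy.spatial.transform import Rotation as R
np.set_printoptions(precision=4,suppress=True)
def ray(n,uv,obs=None):
    m=camera_model(n)
    if n=="wrist":
        T=np.eye(4);T[:3,:3]=R.from_quat(obs["tool_rot"]).as_matrix();T[:3,3]=obs["tcp_pos"];P=T@m["mount"]
    else: P=m["pose"]
    d=P[:3,:3]@np.array([(uv[0]-m["cx"])/m["fx"],(uv[1]-m["cy"])/m["fy"],1.]);return P[:3,3],d
def onz(n,uv,z,obs=None):
    c,d=ray(n,uv,obs);return c+d*(z-c[2])/d[2]
def proj(n,p,obs=None):
    m=camera_model(n)
    if n=="wrist":
        T=np.eye(4);T[:3,:3]=R.from_quat(obs["tool_rot"]).as_matrix();T[:3,3]=obs["tcp_pos"];P=T@m["mount"]
    else: P=m["pose"]
    q=np.linalg.inv(P)@np.append(p,1);return np.array([m["fx"]*q[0]/q[2]+m["cx"],m["fy"]*q[1]/q[2]+m["cy"]])
def two(u1,u2,n1="top",n2="scene"):
    c1,d1=ray(n1,u1);c2,d2=ray(n2,u2)
    s=np.linalg.lstsq(np.c_[d1,-d2],c2-c1,rcond=None)[0];a=c1+d1*s[0];b=c2+d2*s[1];return (a+b)/2,np.linalg.norm(a-b)
def to(x,y,z,yaw=None):
    """shift in cm along tool axes and turn to bring TCP to xyz with tool x axis at yaw (mod pi, y closing)"""
    o=r.get_obs();M=R.from_quat(o["tool_rot"]).as_matrix()
    s=M.T@(np.array([x,y,z])-o["tcp_pos"])*100
    cur=np.arctan2(M[1,0],M[0,0]);t=0
    if yaw is not None: t=-((yaw-cur+np.pi/2)%np.pi-np.pi/2)
    print("shift cm",s.round(2),"turn",round(t,3),"yaw",round(cur,3),"q6",o["qpos"][5].round(3),"tilt",M[2].round(4))
E
python3 - <<'E'
from h import *
t=cv2.imread("pics/top0.png");s=cv2.imread("pics/scene0.png")
a=cv2.resize(t[130:225,115:270],None,fx=4,fy=4,interpolation=2)
b=cv2.resize(s[145:245,235:395],None,fx=3,fy=3,interpolation=2)
c=cv2.resize(t[140:230,305:410],None,fx=2,fy=2)
im=np.zeros((600,800,3),np.uint8);a=a[:,:620];im[:a.shape[0],:a.shape[1]]=a
im[380:560,:210]=c[:180,:210]
cb=b[:220,:560];b2=cv2.resize(s[145:245,235:395],(350,219));im[381:600,300:650]=b2
cv2.imwrite("pics/m1.png",im)
E
```

```text
(no output)
```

View pics/m1.png

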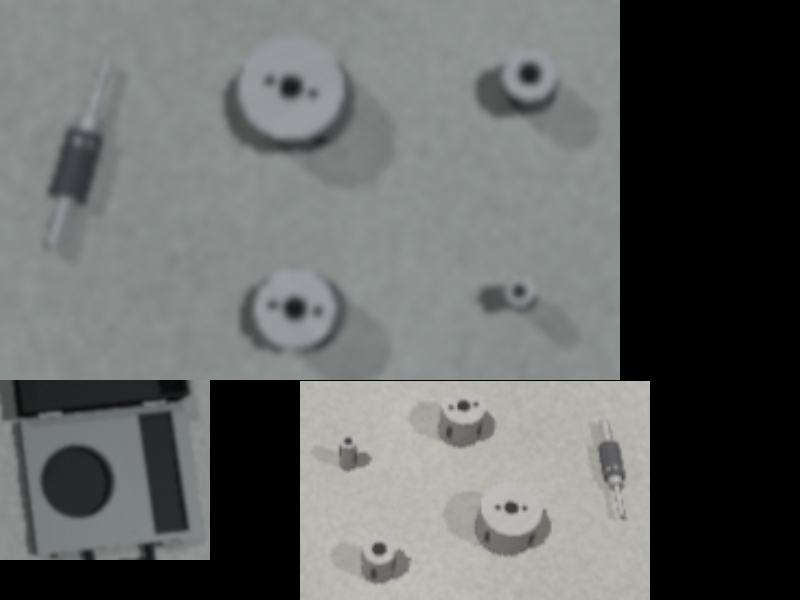

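Run:
```python
from h import *
t=cv2.imread("pics/top0.png",0).astype(float);s=cv2.imread("pics/scene0.png",0).astype(float)
def dark(im,uv,w=3):
    u,v=np.round(uv).astype(int);p=im[v-w:v+w+1,u-w:u+w+1];W=np.clip(np.median(p)-10-p,0,None)
    yy,xx=np.mgrid[v-w:v+w+1,u-w:u+w+1];return np.array([(W*xx).sum(),(W*yy).sum()])/W.sum()
for n,a,b in(("68",(187.7,151.7),(331.5,203)),("51",(188.6,207),(309.5,156.4)),("35",(247.4,148.4),(271.1,221.8)),("19",(244.4,202.7),(256.9,172.4))):
    a=dark(t,a,2 if n=="19" else 3);b=dark(s,b,2);p,g=two(a,b);print(n,a,b,p,"gap",g,onz("top",a,.048),onz("scene",b,.048))
# case
for n,im,seed,box in(("top",t,(343,190),(310,158,402,232)),("scene",s,(158,215),(80,180,195,260))):
    m=(im<60).astype(np.uint8);x0,y0,x1,y1=box;k=np.zeros_like(m);k[y0:y1,x0:x1]=m[y0:y1,x0:x1]
    for c in cv2.findContours(k,0,cv2.CHAIN_APPROX_NONE)[0]:
        if cv2.contourArea(c)>150:
            q=np.array([onz(n,p,.02)[:2] for p in c[:,0]],np.float32)
            print(n,"area",cv2.contourArea(c),"ell",cv2.fitEllipse(q),"rect",cv2.minAreaRect(q), "px",cv2.boundingRect(c))
# mandrel body
x0,y0,x1,y1=120,140,150,200;k=np.zeros(t.shape,np.uint8);k[y0:y1,x0:x1]=t[y0:y1,x0:x1]<85
c=max(cv2.findContours(k,0,cv2.CHAIN_APPROX_NONE)[0],key=cv2.contourArea)
q=np.array([onz("top",p,.015)[:2] for p in c[:,0]],np.float32);print("mand",cv2.minAreaRect(q),q.mean(0))
print("drill tip",onz("top",(115+107/4,130+65/4),.011),"shank end",onz("top",(115+49/4,130+245/4),.011))
```

```text
** On entry to DLASCL parameter number  4 had an illegal value
 ** On entry to DLASCL parameter number  4 had an illegal value
 ** On entry to DLASCL parameter number  4 had an illegal value
 ** On entry to DLASCL parameter number  4 had an illegal value
 ** On entry to DLASCL parameter number  5 had an illegal value
 ** On entry to DLASCL parameter number  4 had an illegal value<stdin>:5: RuntimeWarning: invalid value encountered in divide
Traceback (most recent call last):
  File "h.py", line 21, in two
    s=np.linalg.lstsq(np.c_[d1,-d2],c2-c1,rcond=None)[0];a=c1+d1*s[0];b=c2+d2*s[1];return (a+b)/2,np.linalg.norm(a-b)
      ~~~~~~~~~~~~~~~^^^^^^^^^^^^^^^^^^^^^^^^^^^^^^^^
numpy.linalg.LinAlgError: SVD did not converge in Linear Least Squares
```

Run:
```python
from h import *
t=cv2.imread("pics/top0.png",0).astype(float);s=cv2.imread("pics/scene0.png",0).astype(float)
def dark(im,uv,w=3):
    u,v=np.round(uv).astype(int);p=im[v-w:v+w+1,u-w:u+w+1];W=np.clip((p.max()*.4+p.min()*.6)-p,0,None)
    yy,xx=np.mgrid[v-w:v+w+1,u-w:u+w+1];return np.array([(W*xx).sum(),(W*yy).sum()])/W.sum()
for n,a,b in(("68",(187.7,151.7),(331.5,203)),("51",(188.6,207),(309.5,156.4)),("35",(247.4,148.4),(271.1,221.8)),("19",(244.4,202.7),(256.9,172.4))):
    a=dark(t,a,2);b=dark(s,b,2);p,g=two(a,b);print(n,a,b,p,"gap",round(g,4),onz("top",a,.048),onz("scene",b,.048))
for n,im,box in(("top",t,(310,158,402,222)),("scene",s,(80,180,195,250))):
    m=(im<60).astype(np.uint8);x0,y0,x1,y1=box;k=np.zeros_like(m);k[y0:y1,x0:x1]=m[y0:y1,x0:x1]
    for c in cv2.findContours(k,0,cv2.CHAIN_APPROX_NONE)[0]:
        if cv2.contourArea(c)>150:
            q=np.array([onz(n,p,.02)[:2] for p in c[:,0].astype(float)],np.float32)
            print(n,"area",cv2.contourArea(c),"ell",cv2.fitEllipse(q),"rect",cv2.minAreaRect(q), "px",cv2.boundingRect(c))
x0,y0,x1,y1=120,140,150,200;k=np.zeros(t.shape,np.uint8);k[y0:y1,x0:x1]=t[y0:y1,x0:x1]<85
c=max(cv2.findContours(k,0,cv2.CHAIN_APPROX_NONE)[0],key=cv2.contourArea)
q=np.array([onz("top",p,.015)[:2] for p in c[:,0]],np.float32);print("mand",cv2.minAreaRect(q),q.mean(0))
print("drill tip",onz("top",(115+107/4,130+65/4),.011),"shank end",onz("top",(115+49/4,130+245/4),.011))
```

```text
68 [187.2706 151.3559] [331.4328 202.5264] [0.5975 0.2055 0.0501] gap 0.0011 [0.5978 0.2053 0.048 ] [0.5965 0.2067 0.048 ]
51 [188.257 206.642] [309.4166 155.8789] [0.4555 0.1977 0.051 ] gap 0.0008 [0.4556 0.1978 0.048 ] [0.4536 0.1991 0.048 ]
35 [246.9214 148.0299] [270.7948 221.4173] [0.6088 0.0524 0.0501] gap 0.0006 [0.6092 0.0521 0.048 ] [0.6078 0.053  0.048 ]
19 [244.3815 202.4289] [256.5453 171.9681] [0.4682 0.0562 0.051 ] gap 0.0004 [0.4684 0.0561 0.048 ] [0.4664 0.057  0.048 ]
top area 915.5 ell ((0.5068771243095398, -0.20304057002067566), (0.09033611416816711, 0.09050001204013824), 25.368755340576172) rect ((0.507349967956543, -0.2024705410003662), (0.09001167863607407, 0.09039348363876343), 89.63562774658203) px (326, 173, 35, 35)
top area 827.5 ell ((0.5199464559555054, -0.31733089685440063), (0.04320574924349785, 0.20297522842884064), 97.25028228759766) rect ((0.5202541947364807, -0.3173225522041321), (0.15378060936927795, 0.04144101217389107), 7.028191089630127) px (375, 158, 24, 58)
scene area 319.0 ell ((0.5963864326477051, -0.15672177076339722), (0.031609613448381424,
[... 194 characters left out ...]
 ell ((0.5095404386520386, -0.3173753023147583), (0.0446830689907074, 0.1573777198791504), 98.2481918334961) rect ((0.5119739174842834, -0.3176802396774292), (0.13316033780574799, 0.041839297860860825), 7.300240516662598) px (94, 203, 31, 47)
scene area 857.0 ell ((0.5098585486412048, -0.20243673026561737), (0.0804595872759819, 0.08821377903223038), 3.9288032054901123) rect ((0.5085346698760986, -0.20223306119441986), (0.08770205080509186, 0.08154965937137604), 75.00598907470703) px (138, 201, 38, 31)
mand ((0.5499500036239624, 0.34997978806495667), (0.02474193274974823, 0.04680825024843216), 77.16605377197266) [0.5497 0.3499]
drill tip [0.6172 0.3334 0.011 ] shank end [0.4959 0.3655 0.011 ]
```

```bash
python3 -c "
from h import *
to(.4675,.0565,.15,0)"
```

```text
shift cm [ 44.24 -41.34   8.12] turn 0.47 yaw 0.47 q6 -0.134 tilt [ 0.0001 -0.0011 -1.    ]
```

>>> play_rows:
  moves:
    - [[15, -14, 2.7], 0.2, 1]
    - [[30, -28, 5.4], 0.4, 1]
    - [[44.2, -41.3, 8.1], 0.47, 1]
    - [[44.2, -41.3, 8.1], 0.47, 1]
    - [[44.2, -41.3, 8.1], 0.47, 1]
    - [[44.2, -41.3, 8.1], 0.47, 1]
    - [[44.2, -41.3, 8.1], 0.47, 1]
    - [[44.2, -41.3, 8.1], 0.47, 1]
    - [[44.2, -41.3, 8.1], 0.47, 1]
    - [[44.2, -41.3, 8.1], 0.47, 1]

```text
clock: 0.93
tcp_pos: [0.4008, -0.1253, 0.1762]
tool_rot: [1.0, -0.0, 0.0, 0.0]
force: [1.8, 0.5, -0.8]
opening: 0.0855
finger_force: 0.0
```

>>> play_rows:
  moves:
    - [[0, 0, 0], 0, 1]
    - [[0, 0, 0], 0, 1]

```text
clock: 1.1
tcp_pos: [0.4011, -0.1252, 0.1762]
tool_rot: [1.0, 0.002, -0.0, -0.0]
force: [-0.5, -0.4, 0.4]
opening: 0.0849
finger_force: 0.0
```

```bash
python3 -c "
from h import *
o=r.get_obs();print(o['tcp_pos'],o['dq'])
to(.4675,.0565,.15,0)"
```

```text
[ 0.4011 -0.1252  0.1762] [-0.0752  0.0039 -0.0125 -0.0093  0.0007 -0.0295]
shift cm [  6.72 -18.14   2.62] turn 0.005 yaw 0.005 q6 1.08 tilt [-0.0005 -0.0004 -1.    ]
```

>>> play_rows:
  moves:
    - [[2, -5, 1], 0, 1]
    - [[4, -10, 2], 0, 1]
    - [[6, -15, 2.6], 0, 1]
    - [[6.7, -18.1, 2.6], 0, 1]
    - [[6.7, -18.1, 2.6], 0, 1]
    - [[6.7, -18.1, 2.6], 0, 1]
    - [[6.7, -18.1, 2.6], 0, 1]
    - [[6.7, -18.1, 2.6], 0, 1]
    - [[6.7, -18.1, 2.6], 0, 1]
    - [[6.7, -18.1, 2.6], 0, 1]

```text
clock: 1.93
tcp_pos: [0.4678, 0.0524, 0.1506]
tool_rot: [1.0, -0.001, 0.0, 0.0]
force: [0.4, 0.7, 0.6]
opening: 0.0854
finger_force: 0.0
```

```bash
cat >> h.py <<'E'
def bore(guess,z=.048,name="w",rad=12):
    """dark bore nearest the expected place in the wrist view"""
    o=r.get_obs();im=snapshot("wrist")[:,:,::-1];cv2.imwrite(f"pics/{name}.png",im)
    g=cv2.cvtColor(im,6);u=proj("wrist",[*guess,z],o)
    m=(g<60).astype(np.uint8);best=None
    for c in cv2.findContours(m,1,cv2.CHAIN_APPROX_NONE)[0]:
        A=cv2.contourArea(c)
        if 8<A<900:
            M=cv2.moments(c);p=np.array([M["m10"],M["m01"]])/M["m00"]
            if np.hypot(*(p-u))<40: print("cand",p.round(1),"A",A,"rect",cv2.boundingRect(c)[2:],"world",onz("wrist",p,z,o))
    print("expected px",u,"tcp",o["tcp_pos"])
E
python3 -c "
from h import *
bore((.4675,.0565),name='w1')"
```

```text
cand [253.9 190. ] A 80.5 rect (11, 11) world [0.4678 0.057  0.048 ]
cand [246.5 175.4] A 32.5 rect (6, 11) world [0.4811 0.0632 0.048 ]
expected px [254.4149 190.3246] tcp [0.4678 0.0524 0.1506]
```

View pics/w1.png

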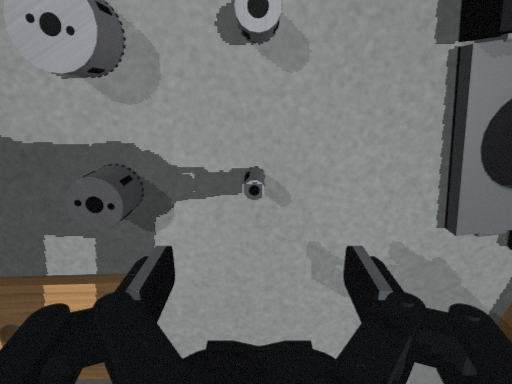

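The wrist view shows saw19's bore at (254,190). That agrees with the fixed-camera estimate to 1 mm.

>>> play_rows:
  moves:
    - [[0, -0.2, 2], 0, 1]
    - [[0, -0.45, 5], 0, 1]
    - [[0, -0.45, 8], 0, 1]
    - [[0, -0.45, 11], 0, 1]
    - [[0, -0.45, 13], 0, 1]
    - [[0, -0.45, 13.6], 0, 1]
    - [[0, -0.45, 13.6], 0, 1]
    - [[0, -0.45, 13.6], 0, 0.5]
    - [[0, -0.45, 13.6], 0, 0.3]
    - [[0, -0.45, 13.6], 0, 0.1]
  squeeze: 40

```text
clock: 2.82
tcp_pos: [0.4687, 0.0581, 0.0158]
tool_rot: [1.0, -0.0, 0.001, 0.0]
force: [0.0, -0.2, -0.3]
opening: 0.0518
finger_force: 0.0
```

>>> play_rows:
  moves:
    - [[0, 0, 0], 0, 0]
    - [[0, 0, 0], 0, 0]
    - [[0, 0, 0], 0, 0]
    - [[0, 0, 0], 0, 0]
    - [[0, 0, 0], 0, 0]
    - [[0, 0, 0], 0, 0]

```text
clock: 3.32
tcp_pos: [0.4682, 0.0583, 0.015]
tool_rot: [1.0, -0.0, 0.0, -0.0]
force: [-1.3, -0.9, 6.7]
opening: 0.0178
finger_force: 38.8
```

>>> play_rows:
  moves:
    - [[0, 0, -1], 0, 0]
    - [[0, 0, -3], 0, 0]
    - [[0, 0, -5], 0, 0]
    - [[0, 0, -8], 0, 0]
    - [[0.5, 2, -10], 0, 0]
    - [[1, 5, -11], 0, 0]
    - [[2, 9, -11], 0, 0]
    - [[2, 12, -11], 0, 0]
    - [[3, 15, -11], 0, 0]
    - [[3, 17, -11], 0, 0]

```text
clock: 4.15
tcp_pos: [0.4985, -0.1143, 0.1253]
tool_rot: [1.0, -0.001, 0.0, 0.0]
force: [0.0, 1.3, -1.3]
opening: 0.0175
finger_force: 39.1
```

```bash
python3 -c "
from h import *
to(.508,-.2025,.075,0)
print(r.get_obs()['opening'])"
```

```text
shift cm [0.95 8.81 5.04] turn -0.001 yaw -0.001 q6 1.196 tilt [ 0.001   0.0006 -1.    ]
0.017518765803650964
```

>>> play_rows:
  moves:
    - [[0.3, 3, 0], 0, 0]
    - [[0.6, 6, 0], 0, 0]
    - [[0.95, 8, 0], 0, 0]
    - [[0.95, 8.8, 0], 0, 0]
    - [[0.95, 8.8, 0], 0, 0]
    - [[0.95, 8.8, 0], 0, 0]
    - [[0.95, 8.8, 0], 0, 0]

```text
clock: 4.73
tcp_pos: [0.5072, -0.1986, 0.1246]
tool_rot: [1.0, 0.0, -0.0, -0.0]
force: [-0.5, 0.8, -0.6]
opening: 0.0177
finger_force: 39.2
```

```bash
python3 -c "
from h import *
o=r.get_obs();im=snapshot('wrist')[:,:,::-1];cv2.imwrite('pics/w2.png',im)
print(o['tcp_pos'])
a=[proj('wrist',[.508+.048*np.cos(t),-.2025+.048*np.sin(t),.02],o) for t in np.linspace(0,6.28,60)]
b=im.copy();cv2.polylines(b,[np.int32(a)],True,(0,0,255),1);cv2.imwrite('pics/w2b.png',b)
"
```

```text
[ 0.5072 -0.1986  0.1246]
```

View pics/w2b.png

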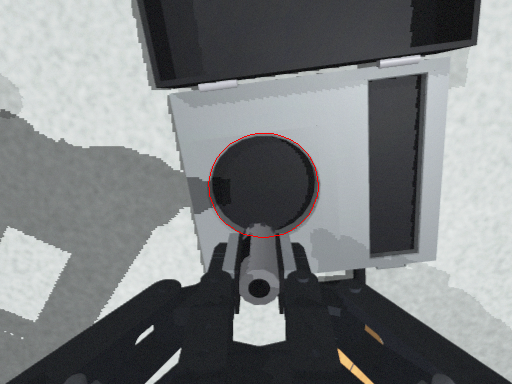

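The drawn rim circle falls on the well rim, so the well centre is confirmed. Lowering the saw now.

>>> play_rows:
  moves:
    - [[0.1, 0.4, 2], 0, 0]
    - [[0.1, 0.4, 5], 0, 0]
    - [[0.1, 0.4, 8], 0, 0]
    - [[0.1, 0.4, 9.5], 0, 0]
    - [[0.1, 0.4, 10.1], 0, 0]
    - [[0.1, 0.4, 10.3], 0, 0]
    - [[0.1, 0.4, 10.5], 0, 0]
    - [[0.1, 0.4, 10.5], 0, 0]
    - [[0.1, 0.4, 10.5], 0, 0]

```text
clock: 5.53
tcp_pos: [0.5089, -0.2039, 0.0206]
tool_rot: [1.0, 0.0, 0.001, 0.0]
force: [1.0, -0.1, -0.4]
opening: 0.0176
finger_force: 39.1
```

>>> play_rows:
  moves:
    - [[0, -0.1, 0.1], 0, 0]
    - [[0, -0.1, 0.2], 0, 0]
    - [[0, -0.1, 0.2], 0, 0]
    - [[0, -0.1, 0.2], 0, 0]
    - [[0, -0.1, 0.2], 0, 0.1]
    - [[0, -0.1, 0.2], 0, 0.3]

```text
clock: 6.03
tcp_pos: [0.5087, -0.2029, 0.0184]
tool_rot: [1.0, -0.0, 0.001, 0.0]
force: [-0.3, 0.6, -0.0]
opening: 0.0257
finger_force: 0.0
```

>>> play_rows:
  moves:
    - [[0, 0, 0], 0, 0.4]
    - [[0, 0, 0], 0, 0.4]
    - [[0, 0, -0.5], 0, 0.4]
    - [[0, 0, -1.5], 0, 0.4]
    - [[0, 0, -4], 0, 0.6]
    - [[0, 0, -8], 0, 1]
    - [[0, -3, -11], 0, 1]
    - [[1, -7, -11], 0, 1]
    - [[2, -11, -11], 0, 1]
    - [[3, -15, -11], 0, 1]

```text
clock: 6.87
tcp_pos: [0.5386, -0.0513, 0.1293]
tool_rot: [1.0, -0.001, 0.001, 0.0]
force: [0.2, -0.6, -0.2]
opening: 0.0854
finger_force: 0.0
```

```bash
python3 -c "
from h import *
cv2.imwrite('pics/t2.png',snapshot('top')[:,:,::-1])
cv2.imwrite('pics/w3.png',snapshot('wrist')[:,:,::-1])
t=cv2.imread('pics/t2.png');w=cv2.imread('pics/w3.png')
a=cv2.resize(t[140:230,305:410],None,fx=3,fy=3,interpolation=2)
im=np.zeros((384,840,3),np.uint8);im[:,:512]=w;im[:270,520:835]=a;cv2.imwrite('pics/m3.png',im[:,:800])
to(.6085,.0525,.14,0)
"
```

```text
shift cm [  6.98 -10.01  -1.11] turn 0.004 yaw 0.004 q6 1.334 tilt [ 0.0015 -0.0011 -1.    ]
```

View pics/m3.png

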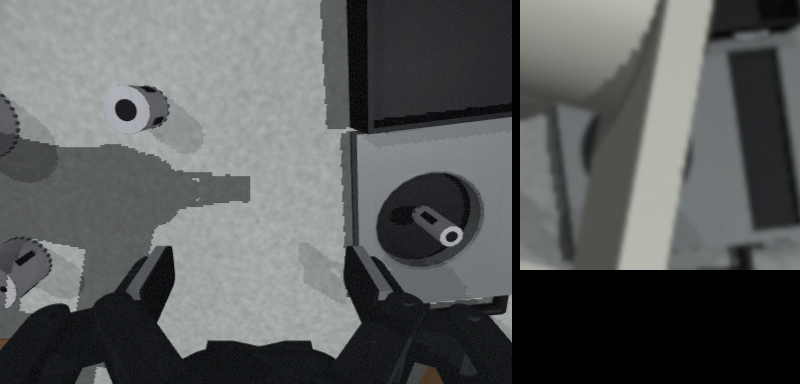

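Saw19 stands in the middle of the well, with its plate at (451,236) in the wrist view. Saw35's bore is at (125,110).

>>> play_rows:
  moves:
    - [[2, -3, -0.3], 0, 1]
    - [[4, -6, -0.6], 0, 1]
    - [[6, -9, -1.1], 0, 1]
    - [[7, -10, -1.1], 0, 1]
    - [[7, -10, -1.1], 0, 1]
    - [[7, -10, -1.1], 0, 1]

```text
clock: 7.47
tcp_pos: [0.6084, 0.0474, 0.1388]
tool_rot: [1.0, 0.0, -0.0, 0.0]
force: [-0.9, -0.2, 0.2]
opening: 0.0854
finger_force: 0.0
```

```bash
python3 -c "
from h import *
o=dict(r.get_obs());q=np.array([.5386,-.0513,.1293])
o2=dict(tcp_pos=q,tool_rot=np.array([1,-.001,.001,0]));print('19 at',onz('wrist',(451.5,236),.052,o2))
bore((.6085,.0525),name='w4')
to(.6085,.0525,.012,0)"
```

```text
19 at [ 0.5066 -0.2101  0.052 ]
cand [252.2 194.4] A 245.5 rect (19, 18) world [0.6084 0.0532 0.048 ]
cand [236.5 175.1] A 23.5 rect (7, 12) world [0.6251 0.0659 0.048 ]
cand [263.  169.8] A 34.0 rect (7, 9) world [0.6296 0.0443 0.048 ]
expected px [253.0392 194.3032] tcp [0.6084 0.0474 0.1388]
shift cm [ 0.05 -0.57 12.67] turn -0.0 yaw -0.0 q6 1.521 tilt [-0.0003  0.0001 -1.    ]
```

>>> play_rows:
  moves:
    - [[0, -0.2, 2], 0, 1]
    - [[0, -0.55, 5], 0, 1]
    - [[0, -0.55, 8], 0, 1]
    - [[0, -0.55, 11], 0, 1]
    - [[0, -0.55, 12.3], 0, 1]
    - [[0, -0.55, 12.6], 0, 1]
    - [[0, -0.55, 12.6], 0, 1]
    - [[0, -0.55, 12.6], 0, 0.5]
    - [[0, -0.55, 12.6], 0, 0.2]
    - [[0, -0.55, 12.6], 0, 0]
  squeeze: 40

```text
clock: 8.35
tcp_pos: [0.6091, 0.0526, 0.0141]
tool_rot: [1.0, -0.0, 0.001, 0.0]
force: [0.5, -1.2, 0.1]
opening: 0.0515
finger_force: 0.0
```

>>> play_rows:
  moves:
    - [[0, 0, 0], 0, 0]
    - [[0, 0, 0], 0, 0]
    - [[0, 0, 0], 0, 0]
    - [[0, 0, 0], 0, 0]
    - [[0, 0, 0], 0, 0]

```text
clock: 8.77
tcp_pos: [0.6089, 0.0528, 0.0136]
tool_rot: [1.0, 0.0, 0.001, 0.0]
force: [-1.0, 0.4, 8.5]
opening: 0.0342
finger_force: 39.3
```

>>> play_rows:
  moves:
    - [[0, 0, -1], 0, 0]
    - [[0, 0, -3], 0, 0]
    - [[0, 0, -6], 0, 0]
    - [[0, 0, -9], 0, 0]
    - [[-1, 3, -12], 0, 0]
    - [[-3, 6, -14], 0, 0]
    - [[-5, 10, -14], 0, 0]
    - [[-6, 13, -14], 0, 0]
    - [[-7, 15, -14], 0, 0]
    - [[-7, 15, -14], 0, 0]

```text
clock: 9.6
tcp_pos: [0.5368, -0.1006, 0.1536]
tool_rot: [1.0, -0.002, 0.0, 0.001]
force: [-0.9, -0.4, -0.0]
opening: 0.0347
finger_force: 40.1
```

```bash
python3 -c "
from h import *
to(.508,-.2035,.16,0)
"
```

```text
shift cm [-2.85 10.3  -0.63] turn -0.003 yaw -0.003 q6 1.248 tilt [ 0.0005  0.0012 -1.    ]
```

>>> play_rows:
  moves:
    - [[0, 3, 0], 0, 0]
    - [[0, 3, 0], 0, 0]
    - [[0, 3, 0], 0, 0]
    - [[0, 3, 0], 0, 0]

```text
clock: 9.93
tcp_pos: [0.5384, -0.1269, 0.1527]
tool_rot: [1.0, -0.0, 0.0, -0.0]
force: [-0.2, 1.6, -0.6]
opening: 0.0342
finger_force: 40.3
```

```bash
python3 -c "
from h import *
o=r.get_obs();im=snapshot('wrist')[:,:,::-1];cv2.imwrite('pics/w5.png',im)
u=proj('wrist',[.508,-.2035,.052],o);print(u,o['tcp_pos'])
x,y=np.int32(u);g=cv2.cvtColor(im,6)[y-25:y+25,x-25:x+25]
m=(g>120).astype(np.uint8);c=max(cv2.findContours(m,0,1)[0],key=cv2.contourArea)
(a,b),rr=cv2.minEnclosingCircle(c);print(a+x-25,b+y-25,rr,cv2.contourArea(c),onz('wrist',(a+x-25,b+y-25),.052,o))
to(.508,-.2035,.16,0)
"
```

```text
[344.3938 222.5114] [ 0.5384 -0.1269  0.1527]
343.5 221.5 10.79361629486084 282.0 [ 0.509  -0.2026  0.052 ]
shift cm [-3.04  7.69 -0.73] turn 0.0 yaw 0.0 q6 1.2 tilt [ 0.     -0.0003 -1.    ]
```

View pics/w5.png

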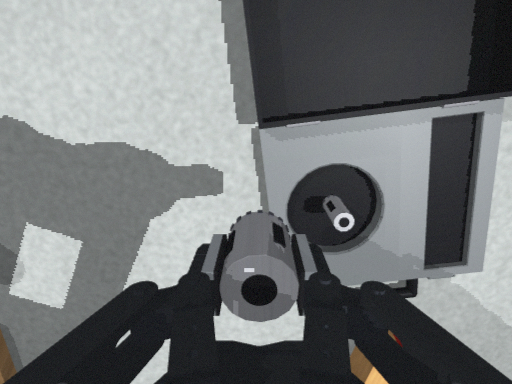

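Saw19's plate is at (343,221), which is (0.509,-0.2026). Saw35 is held level with its plate at (260,285).

>>> play_rows:
  moves:
    - [[-1, 2.5, 0], 0, 0]
    - [[-2, 5, 0], 0, 0]
    - [[-3, 7, 0], 0, 0]
    - [[-2.95, 7.6, 0], 0, 0]
    - [[-2.95, 7.6, 0], 0, 0]
    - [[-2.95, 7.6, 0], 0, 0]
    - [[-2.95, 7.6, 0], 0, 0]
    - [[-2.95, 7.6, 0], 0, 0]
    - [[-2.95, 7.6, 0], 0, 0]

```text
clock: 10.73
tcp_pos: [0.5091, -0.2024, 0.1524]
tool_rot: [1.0, 0.0, -0.0, -0.0]
force: [-1.0, 0.0, -1.4]
opening: 0.0342
finger_force: 40.4
```

```bash
python3 -c "
from h import *
to(.509,-.2027,.0206,0)
o=r.get_obs();print(o['tcp_pos'],np.abs(o['dq']).max())
"
```

```text
shift cm [-0.01  0.03 13.18] turn 0.001 yaw 0.001 q6 1.051 tilt [-0.     -0.0002 -1.    ]
[ 0.5091 -0.2024  0.1524] 0.006515375864442315
```

>>> play_rows:
  moves:
    - [[0, 0, 3], 0, 0]
    - [[0, 0, 6], 0, 0]
    - [[0, 0, 8], 0, 0]
    - [[0, 0, 9.5], 0, 0]
    - [[0, 0, 11], 0, 0]
    - [[0, 0, 12], 0, 0]
    - [[0, 0, 12.6], 0, 0]
    - [[0, 0, 13], 0, 0]
    - [[0, 0, 13], 0, 0]
    - [[0, 0, 13], 0, 0]

```text
clock: 11.57
tcp_pos: [0.5091, -0.2033, 0.023]
tool_rot: [1.0, -0.0, 0.0, 0.0]
force: [-0.2, -0.9, -0.9]
opening: 0.0345
finger_force: 40.3
```

>>> play_rows:
  moves:
    - [[0, 0, 0.1], 0, 0]
    - [[0, 0, 0.1], 0, 0]
    - [[0, 0, 0.1], 0, 0]
    - [[0, 0, 0.1], 0, 0]

```text
clock: 11.9
tcp_pos: [0.5089, -0.2033, 0.0217]
tool_rot: [1.0, -0.0, 0.0, 0.0]
force: [0.5, 0.3, -1.3]
opening: 0.0342
finger_force: 40.4
```

>>> play_rows:
  moves:
    - [[0, 0, 0.1], 0, 0]
    - [[0, 0, 0.1], 0, 0]
    - [[0, 0, 0.1], 0, 0.45]
    - [[0, 0, 0.1], 0, 0.5]
    - [[0, 0, 0.1], 0, 0.6]
    - [[0, 0, 0.1], 0, 0.6]
    - [[0, 0, -1], 0, 0.6]
    - [[0, 0, -3], 0, 0.8]
    - [[0, 0, -6], 0, 1]
    - [[0, 0, -10], 0, 1]

```text
clock: 12.73
tcp_pos: [0.5077, -0.2027, 0.1215]
tool_rot: [1.0, -0.0, -0.002, -0.001]
force: [0.7, -0.5, -0.6]
opening: 0.0844
finger_force: 0.0
```

```bash
python3 -c "
from h import *
to(.455,.1985,.14,0)
"
```

```text
shift cm [ -5.28 -40.12  -1.76] turn -0.0 yaw -0.0 q6 1.05 tilt [-0.0032 -0.0019 -1.    ]
```

>>> play_rows:
  moves:
    - [[0, -2, -0.5], 0, 1]
    - [[-1, -6, -1.8], 0, 1]
    - [[-1.5, -10, -1.8], 0, 1]
    - [[-2, -14, -1.8], 0, 1]
    - [[-2.5, -18, -1.8], 0, 1]
    - [[-3, -22, -1.8], 0, 1]
    - [[-3.5, -26, -1.8], 0, 1]
    - [[-4, -30, -1.8], 0, 1]
    - [[-4.5, -34, -1.8], 0, 1]
    - [[-5, -37, -1.8], 0, 1]

```text
clock: 13.57
tcp_pos: [0.4581, 0.1695, 0.1406]
tool_rot: [1.0, 0.0, 0.0, -0.0]
force: [1.4, 0.5, 0.2]
opening: 0.0853
finger_force: 0.0
```

>>> play_rows:
  moves:
    - [[0, -1, 0], 0, 1]
    - [[-0.3, -2, 0], 0, 1]
    - [[-0.3, -3, 0], 0, 1]
    - [[-0.3, -3, 0], 0, 1]
    - [[-0.3, -3, 0], 0, 1]
    - [[-0.3, -3, 0], 0, 1]
    - [[-0.3, -3, 0], 0, 1]

```text
clock: 14.15
tcp_pos: [0.4561, 0.1959, 0.1395]
tool_rot: [1.0, -0.001, -0.0, 0.0]
force: [-0.1, -0.3, 0.7]
opening: 0.0854
finger_force: 0.0
```

```bash
python3 -c "
from h import *
bore((.455,.1985),name='w6')
to(.455,.1985,.010,0)
cv2.imwrite('pics/t3.png',snapshot('top')[:,:,::-1])
s=snapshot('scene')[:,:,::-1];cv2.imwrite('pics/s3.png',cv2.resize(s[170:300,70:240],None,fx=3,fy=3,interpolation=2))
"
```

```text
cand [272.9 197.6] A 23.5 rect (7, 6) world [0.453  0.1843 0.048 ]
cand [238.5 193.9] A 35.0 rect (8, 7) world [0.4563 0.2132 0.048 ]
cand [255.7 195.6] A 246.5 rect (20, 18) world [0.4548 0.1988 0.048 ]
cand [278.3 170.1] A 21.0 rect (6, 10) world [0.4768 0.1802 0.048 ]
cand [237.9 164.9] A 42.5 rect (12, 13) world [0.4813 0.2131 0.048 ]
expected px [256.0197 195.3738] tcp [0.4561 0.1959 0.1395]
shift cm [-0.11 -0.26 12.95] turn -0.001 yaw -0.001 q6 1.823 tilt [-0.0001  0.0001 -1.    ]
```

View pics/s3.png

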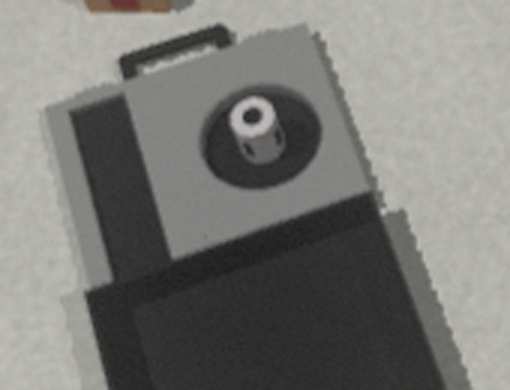

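The scene crop shows saw35 upright over saw19 in the well, plate at (252,117). Next is saw51.

>>> play_rows:
  moves:
    - [[0, -0.2, 2], 0, 1]
    - [[-0.1, -0.3, 5], 0, 1]
    - [[-0.1, -0.3, 8], 0, 1]
    - [[-0.1, -0.3, 11], 0, 1]
    - [[-0.1, -0.3, 12.5], 0, 1]
    - [[-0.1, -0.3, 12.8], 0, 1]
    - [[-0.1, -0.3, 12.8], 0, 1]
    - [[-0.1, -0.3, 12.8], 0, 0.6]
    - [[-0.1, -0.3, 12.8], 0, 0.3]
    - [[-0.1, -0.3, 12.8], 0, 0]
  squeeze: 40

```text
clock: 15.13
tcp_pos: [0.4556, 0.1999, 0.0128]
tool_rot: [1.0, -0.0, 0.001, -0.0]
force: [0.2, 3.3, 8.0]
opening: 0.0517
finger_force: 8.4
```

>>> play_rows:
  moves:
    - [[0, 0, 0], 0, 0]
    - [[0, 0, 0], 0, 0]
    - [[0, 0, 0], 0, 0]
    - [[0, 0, 0], 0, 0]

```text
clock: 15.47
tcp_pos: [0.4557, 0.1999, 0.013]
tool_rot: [1.0, -0.0, 0.001, -0.0]
force: [-2.2, -1.2, 11.4]
opening: 0.0508
finger_force: 39.6
```

>>> play_rows:
  moves:
    - [[0, 0, -1], 0, 0]
    - [[0, 0, -3], 0, 0]
    - [[0, 0, -6], 0, 0]
    - [[0.5, 2, -9], 0, 0]
    - [[1, 5, -12], 0, 0]
    - [[1.5, 9, -14], 0, 0]
    - [[2, 13, -14], 0, 0]
    - [[2.5, 17, -14], 0, 0]
    - [[3, 21, -14], 0, 0]
    - [[3.5, 24, -14], 0, 0]

```text
clock: 16.3
tcp_pos: [0.4897, -0.0432, 0.1529]
tool_rot: [1.0, -0.001, 0.001, 0.0]
force: [0.7, 0.6, -2.0]
opening: 0.0507
finger_force: 42.3
```

>>> play_rows:
  moves:
    - [[1, 3, 0], 0, 0]
    - [[2, 6, 0], 0, 0]
    - [[3, 8, 0], 0, 0]
    - [[4, 8, 0], 0, 0]
    - [[4.5, 8, 0], 0, 0]
    - [[4.5, 8, 0], 0, 0]
    - [[4.5, 8, 0], 0, 0]
    - [[4.5, 8, 0], 0, 0]

```text
clock: 16.97
tcp_pos: [0.5344, -0.1194, 0.1517]
tool_rot: [1.0, 0.0, -0.0, -0.0]
force: [0.5, 0.2, -1.1]
opening: 0.0505
finger_force: 42.3
```

```bash
cat >> h.py <<'E'
def plate(guess,z,name,w):
    o=r.get_obs();im=snapshot('wrist')[:,:,::-1];cv2.imwrite(f'pics/{name}.png',im)
    u=proj('wrist',[*guess,z],o);print(u,o['tcp_pos'])
    x,y=np.int32(u);x0=max(x-w,0);y0=max(y-w,0);g=cv2.cvtColor(im,6)[y0:y+w,x0:x+w]
    m=(g<50).astype(np.uint8)
    for c in cv2.findContours(m,1,cv2.CHAIN_APPROX_NONE)[0]:
        A=cv2.contourArea(c)
        if 30<A<600:
            M=cv2.moments(c);p=np.array([M['m10']/M['m00']+x0,M['m01']/M['m00']+y0]);print('bore?',p,A,onz('wrist',p,z,o))
E
python3 -c "
from h import *
plate((.509,-.203),.055,'w7',30)
to(.509,-.203,.16,0)
"
```

```text
[354.0003 219.404 ] [ 0.5344 -0.1194  0.1517]
bore? [354.3123 220.0641] 166.5 [ 0.5084 -0.2033  0.055 ]
bore? [332.    231.783] 352.5 [ 0.4969 -0.1845  0.055 ]
bore? [331.8956 200.249 ] 41.5 [ 0.527  -0.1821  0.055 ]
bore? [372.472 199.416] 461.5 [ 0.5278 -0.217   0.055 ]
shift cm [-2.55  8.35 -0.83] turn 0.001 yaw 0.001 q6 1.209 tilt [ 0.0001 -0.0001 -1.    ]
```

>>> play_rows:
  moves:
    - [[-1, 2.5, 0], 0, 0]
    - [[-2, 5, 0], 0, 0]
    - [[-2.5, 7.5, 0], 0, 0]
    - [[-2.5, 8.4, 0], 0, 0]
    - [[-2.5, 8.4, 0], 0, 0]
    - [[-2.5, 8.4, 0], 0, 0]
    - [[-2.5, 8.4, 0], 0, 0]
    - [[-2.5, 8.4, 0], 0, 0]

```text
clock: 17.68
tcp_pos: [0.51, -0.2032, 0.1515]
tool_rot: [1.0, 0.0, 0.0, -0.0]
force: [-0.1, 0.0, -1.7]
opening: 0.0506
finger_force: 42.5
```

>>> play_rows:
  moves:
    - [[0, 0, 3], 0, 0]
    - [[0, 0, 6], 0, 0]
    - [[0, 0, 8], 0, 0]
    - [[0, 0, 9.5], 0, 0]
    - [[0, 0, 11], 0, 0]
    - [[0, 0, 12], 0, 0]
    - [[0, 0, 12.4], 0, 0]
    - [[0, 0, 12.6], 0, 0]
    - [[0, 0, 12.6], 0, 0]
    - [[0, 0, 12.6], 0, 0]

```text
clock: 18.52
tcp_pos: [0.5102, -0.2043, 0.0262]
tool_rot: [1.0, -0.0, 0.0, 0.0]
force: [-0.1, -0.3, -1.9]
opening: 0.0504
finger_force: 42.4
```

>>> play_rows:
  moves:
    - [[0, 0, 0], 0, 0]
    - [[0, 0, 0], 0, 0]
    - [[0, 0, 0], 0, 0]

```text
clock: 18.77
tcp_pos: [0.51, -0.2044, 0.0259]
tool_rot: [1.0, -0.0, 0.0, 0.0]
force: [-0.1, -0.5, -2.3]
opening: 0.0507
finger_force: 42.4
```

>>> play_rows:
  moves:
    - [[0, 0, 0.15], 0, 0]
    - [[-0.1, -0.1, 0.3], 0, 0]
    - [[-0.1, -0.1, 0.3], 0, 0]
    - [[-0.1, -0.1, 0.3], 0, 0.65]
    - [[-0.1, -0.1, 0.3], 0, 0.75]
    - [[-0.1, -0.1, 0.3], 0, 0.75]
    - [[-0.1, -0.1, -1], 0, 0.75]
    - [[-0.1, -0.1, -3], 0, 0.8]
    - [[0, 0, -6], 0, 1]
    - [[0, 0, -10], 0, 1]

```text
clock: 19.6
tcp_pos: [0.5087, -0.2037, 0.1245]
tool_rot: [1.0, -0.0, -0.002, -0.001]
force: [0.9, -0.3, -1.8]
opening: 0.0853
finger_force: 0.0
```

```bash
python3 -c "
from h import *
to(.5975,.206,.14,0)
"
```

```text
shift cm [  8.86 -40.97  -1.5 ] turn -0.0 yaw -0.0 q6 1.05 tilt [-0.0037 -0.0022 -1.    ]
```

>>> play_rows:
  moves:
    - [[0, -2, -0.5], 0, 1]
    - [[1, -6, -1.8], 0, 1]
    - [[2, -10, -1.8], 0, 1]
    - [[3, -14, -1.8], 0, 1]
    - [[4, -18, -1.8], 0, 1]
    - [[5, -22, -1.8], 0, 1]
    - [[6, -26, -1.8], 0, 1]
    - [[7, -30, -1.8], 0, 1]
    - [[8, -34, -1.8], 0, 1]
    - [[8.8, -37, -1.8], 0, 1]

```text
clock: 20.43
tcp_pos: [0.5979, 0.1689, 0.1433]
tool_rot: [1.0, 0.0, -0.0, -0.0]
force: [0.3, -0.6, 0.6]
opening: 0.0854
finger_force: 0.0
```

>>> play_rows:
  moves:
    - [[0, -1, 0], 0, 1]
    - [[0, -2, 0], 0, 1]
    - [[0, -3.5, 0], 0, 1]
    - [[0, -3.9, 0], 0, 1]
    - [[0, -3.9, 0], 0, 1]
    - [[0, -3.9, 0], 0, 1]
    - [[0, -3.9, 0], 0, 1]

```text
clock: 21.02
tcp_pos: [0.5979, 0.2038, 0.1436]
tool_rot: [1.0, -0.001, 0.0, 0.0]
force: [-0.3, -0.5, -0.4]
opening: 0.0855
finger_force: 0.0
```

```bash
python3 -c "
from h import *
bore((.5975,.206),name='w8')
to(.5975,.206,.007,0)
s=snapshot('scene')[:,:,::-1];cv2.imwrite('pics/s4.png',cv2.resize(s[170:300,70:240],None,fx=3,fy=3,interpolation=2))
"
```

```text
cand [272.6 198.3] A 20.5 rect (6, 6) world [0.5927 0.1924 0.048 ]
cand [239.9 189.2] A 33.0 rect (8, 7) world [0.601  0.2201 0.048 ]
cand [256.2 193.6] A 236.5 rect (19, 18) world [0.597  0.2064 0.048 ]
expected px [256.6008 193.0242] tcp [0.5979 0.2038 0.1436]
shift cm [-0.05 -0.22 13.66] turn -0.001 yaw -0.001 q6 1.779 tilt [ 0.0001  0.     -1.    ]
```

View pics/s4.png

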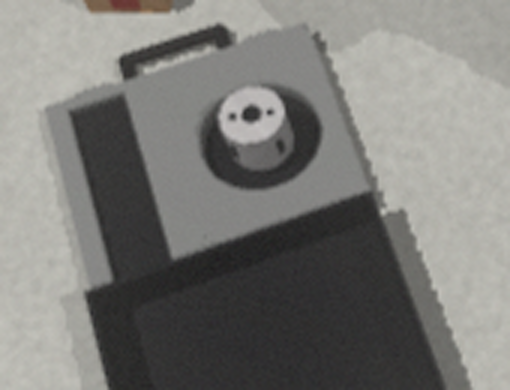

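Saw51 sits level over the others, plate at (251,114). Now saw68.

>>> play_rows:
  moves:
    - [[0, -0.1, 2], 0, 1]
    - [[-0.1, -0.2, 5], 0, 1]
    - [[-0.1, -0.2, 7.5], 0, 1]
    - [[-0.1, -0.2, 9.5], 0, 1]
    - [[-0.1, -0.2, 11.5], 0, 1]
    - [[-0.1, -0.2, 13], 0, 1]
    - [[-0.1, -0.2, 13.5], 0, 1]
    - [[-0.1, -0.2, 13.5], 0, 1]
    - [[-0.1, -0.2, 13.5], 0, 0.8]
    - [[-0.1, -0.2, 13.5], 0, 0.6]
  squeeze: 40

```text
clock: 21.95
tcp_pos: [0.5977, 0.2067, 0.0101]
tool_rot: [1.0, -0.0, 0.001, -0.0]
force: [-2.4, -1.0, 2.1]
opening: 0.0674
finger_force: 44.1
```

>>> play_rows:
  moves:
    - [[0, 0, 0], 0, 0]
    - [[0, 0, 0], 0, 0]
    - [[0, 0, 0], 0, 0]
    - [[0, 0, 0], 0, 0]

```text
clock: 22.28
tcp_pos: [0.5977, 0.2067, 0.0101]
tool_rot: [1.0, -0.0, 0.001, -0.0]
force: [-1.7, -2.2, 7.6]
opening: 0.0671
finger_force: 46.2
```

>>> play_rows:
  moves:
    - [[0, 0, -1], 0, 0]
    - [[0, 0, -3], 0, 0]
    - [[0, 0, -6], 0, 0]
    - [[-0.5, 2, -9], 0, 0]
    - [[-1, 5, -12], 0, 0]
    - [[-2, 9, -14], 0, 0]
    - [[-3, 13, -14], 0, 0]
    - [[-4, 17, -14], 0, 0]
    - [[-5, 21, -14], 0, 0]
    - [[-6, 24, -14], 0, 0]

```text
clock: 23.12
tcp_pos: [0.536, -0.0355, 0.1496]
tool_rot: [1.0, -0.0, 0.001, 0.0]
force: [1.4, -0.7, -3.6]
opening: 0.0672
finger_force: 46.4
```

>>> play_rows:
  moves:
    - [[0, 3, 0], 0, 0]
    - [[0, 6, 0], 0, 0]
    - [[0, 8, 0], 0, 0]
    - [[0, 8, 0], 0, 0]
    - [[0, 8, 0], 0, 0]
    - [[0, 8, 0], 0, 0]
    - [[0, 8, 0], 0, 0]

```text
clock: 23.7
tcp_pos: [0.5369, -0.1125, 0.1488]
tool_rot: [1.0, 0.0, 0.0, -0.0]
force: [-0.0, 0.4, -4.1]
opening: 0.0673
finger_force: 46.5
```

```bash
python3 -c "
from h import *
plate((.509,-.2035),.058,'w9',35)
to(.509,-.2035,.15,0)
"
```

```text
[364.3622 224.7462] [ 0.5369 -0.1125  0.1488]
bore? [352.679  254.3765] 54.0 [ 0.4799 -0.1963  0.058 ]
bore? [331.7761 243.8758] 135.5 [ 0.4905 -0.1767  0.058 ]
bore? [364.1061 225.8432] 177.5 [ 0.508  -0.2034  0.058 ]
bore? [340.7386 194.2235] 44.0 [ 0.537  -0.1806  0.058 ]
bore? [383.9182 195.3943] 191.5 [ 0.5359 -0.2169  0.058 ]
shift cm [-2.8   9.11 -0.13] turn 0.001 yaw 0.001 q6 1.223 tilt [ 0.0002 -0.0002 -1.    ]
```

>>> play_rows:
  moves:
    - [[-1, 2.5, 0], 0, 0]
    - [[-2, 5, 0], 0, 0]
    - [[-2.8, 8, 0], 0, 0]
    - [[-2.85, 9, 0], 0, 0]
    - [[-2.85, 9.05, 0], 0, 0]
    - [[-2.85, 9.05, 0], 0, 0]
    - [[-2.85, 9.05, 0], 0, 0]
    - [[-2.85, 9.05, 0], 0, 0]

```text
clock: 24.42
tcp_pos: [0.5086, -0.2026, 0.1485]
tool_rot: [1.0, 0.001, 0.0, -0.0]
force: [-0.2, -1.0, -3.4]
opening: 0.0673
finger_force: 46.6
```

>>> play_rows:
  moves:
    - [[0, 0, 3], 0, 0]
    - [[0, 0, 5], 0, 0]
    - [[0, 0, 7], 0, 0]
    - [[0, 0, 9], 0, 0]
    - [[0, 0, 10.5], 0, 0]
    - [[0, 0, 11.5], 0, 0]
    - [[0, 0, 12], 0, 0]
    - [[0, 0, 12.3], 0, 0]
    - [[0, 0, 12.3], 0, 0]
    - [[0, 0, 12.3], 0, 0]

```text
clock: 25.25
tcp_pos: [0.5087, -0.2038, 0.0262]
tool_rot: [1.0, 0.0, 0.0, 0.0]
force: [-0.0, -0.1, -2.6]
opening: 0.0673
finger_force: 46.6
```

>>> play_rows:
  moves:
    - [[0, 0, 0], 0, 0]
    - [[0, 0, 0], 0, 0]
    - [[0, 0, 0], 0, 0]

```text
clock: 25.5
tcp_pos: [0.5085, -0.2039, 0.0259]
tool_rot: [1.0, -0.0, 0.0, 0.0]
force: [0.0, 0.1, -3.2]
opening: 0.0676
finger_force: 46.6
```

>>> play_rows:
  moves:
    - [[0, 0, 0.15], 0, 0]
    - [[0, 0, 0.3], 0, 0]
    - [[0, 0, 0.3], 0, 0]
    - [[0, 0, 0.3], 0, 0]
    - [[0, 0, 0.3], 0, 0.9]
    - [[0, 0, 0.3], 0, 1]
    - [[0, 0, 0.3], 0, 1]
    - [[0, 0, -1], 0, 1]
    - [[0, 0, -4], 0, 1]
    - [[0, 0, -8], 0, 1]

```text
clock: 26.33
tcp_pos: [0.5069, -0.203, 0.1039]
tool_rot: [1.0, -0.0, -0.002, -0.001]
force: [1.3, -0.2, -0.2]
opening: 0.0857
finger_force: 0.0
```

>>> play_rows:
  moves:
    - [[0, -2, -1], 0, 1]
    - [[0, -6, -3], 0, 1]
    - [[0.5, -10, -5], 0, 1]
    - [[1, -14, -5], 0, 1]
    - [[1.5, -18, -5], 0, 1]
    - [[2, -22, -5], 0, 1]
    - [[2.5, -26, -5], 0, 1]
    - [[3, -30, -5], 0, 1]
    - [[3.5, -34, -5], 0, 1]
    - [[4, -38, -5], 0, 1]

```text
clock: 27.17
tcp_pos: [0.5482, 0.1784, 0.1556]
tool_rot: [1.0, -0.0, 0.0, -0.0]
force: [0.9, -0.6, 0.3]
opening: 0.0855
finger_force: 0.0
```

```bash
python3 -c "
from h import *
to(.55,.35,.15,-.24)
s=snapshot('scene')[:,:,::-1];cv2.imwrite('pics/s5.png',cv2.resize(s[170:300,70:240],None,fx=3,fy=3,interpolation=2))
"
```

```text
shift cm [  0.18 -17.16   0.56] turn 0.24 yaw -0.0 q6 1.752 tilt [ 0.0002 -0.0001 -1.    ]
```

View pics/s5.png

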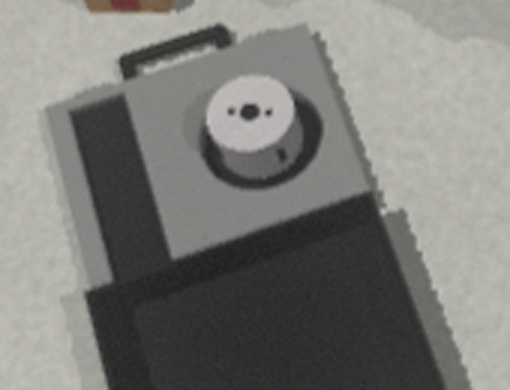

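All four saws are nested, and saw68's plate at (250,112) looks level. Now the mandrel.

>>> play_rows:
  moves:
    - [[0.2, -4, 0.3], 0.1, 1]
    - [[0.2, -8, 0.5], 0.2, 1]
    - [[0.2, -12, 0.5], 0.24, 1]
    - [[0.2, -15, 0.5], 0.24, 1]
    - [[0.2, -17, 0.5], 0.24, 1]
    - [[0.2, -17, 0.5], 0.24, 1]
    - [[0.2, -17, 0.5], 0.24, 1]
    - [[0.2, -17, 0.5], 0.24, 1]
    - [[0.2, -17, 0.5], 0.24, 1]

```text
clock: 27.97
tcp_pos: [0.5506, 0.3452, 0.1505]
tool_rot: [0.993, -0.12, -0.0, 0.0]
force: [-0.6, 0.7, 0.8]
opening: 0.0856
finger_force: 0.0
```

```bash
python3 -c "
from h import *
o=r.get_obs();im=snapshot('wrist')[:,:,::-1];cv2.imwrite('pics/w10.png',im);g=cv2.cvtColor(im,6)
u=proj('wrist',[.55,.35,.011],o);x,y=np.int32(u);print(u,o['tcp_pos'],o['qpos'])
b=g[y-60:y+60,x-50:x+50];m=(b<75).astype(np.uint8)
for c in cv2.findContours(m,0,cv2.CHAIN_APPROX_NONE)[0]:
    if cv2.contourArea(c)>150:
        q=np.array([onz('wrist',p+[x-50,y-60],.018,o)[:2] for p in c[:,0].astype(float)],np.float32);print(cv2.contourArea(c),cv2.minAreaRect(q))
cv2.imwrite('pics/w10c.png',cv2.resize(im[80:300,150:370],None,fx=2.5,fy=2.5))
"
```

```text
[254.7282 179.8574] [0.5506 0.3452 0.1505] [ 0.4416  0.3417  1.3651 -0.0001  1.4349  2.2536]
1000.5 ((0.5516065359115601, 0.3533831834793091), (0.023574519902467728, 0.04961274191737175), 76.3799057006836)
```

View pics/w10c.png

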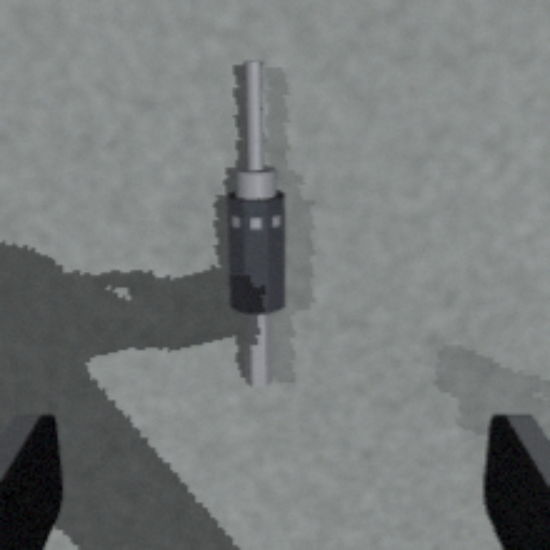

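```bash
python3 -c "
from h import *
o=r.get_obs()
t=onz('wrist',(251.2,104.8),.011,o);s=onz('wrist',(254,233.2),.011,o);d=t-s;print(t,s,np.linalg.norm(d),np.arctan2(d[1],d[0]))
c=s+d*57.5/130;print('center',c, onz('wrist',(252.8,180.8),.017,o))
to(c[0],c[1],.011,np.arctan2(d[1],d[0]))
"
```

```text
[0.6204 0.3356 0.011 ] [0.4933 0.3651 0.011 ] 0.13049064553219827 -0.22766579820838867
center [0.5495 0.3521 0.011 ] [0.5512 0.3516 0.017 ]
shift cm [-0.27 -0.64 13.96] turn -0.014 yaw -0.241 q6 2.254 tilt [ 0.0001 -0.     -1.    ]
```

>>> play_rows:
  moves:
    - [[-0.2, -0.3, 2], -0.01, 1]
    - [[-0.2, -0.6, 5], -0.01, 1]
    - [[-0.2, -0.6, 8], -0.01, 1]
    - [[-0.2, -0.6, 11], -0.01, 1]
    - [[-0.2, -0.6, 13], -0.01, 1]
    - [[-0.2, -0.6, 14.1], -0.01, 1]
    - [[-0.2, -0.6, 14.1], -0.01, 1]
    - [[-0.2, -0.6, 14.1], -0.01, 0.5]
    - [[-0.2, -0.6, 14.1], -0.01, 0.3]
    - [[-0.2, -0.6, 14.1], -0.01, 0.1]
  squeeze: 50

```text
clock: 28.85
tcp_pos: [0.5507, 0.3528, 0.0113]
tool_rot: [0.993, -0.115, 0.001, -0.001]
force: [-0.3, 0.3, 0.1]
opening: 0.0515
finger_force: 0.0
```

>>> play_rows:
  moves:
    - [[0, 0, 0], 0, 0]
    - [[0, 0, 0], 0, 0]
    - [[0, 0, 0], 0, 0]
    - [[0, 0, 0], 0, 0]
    - [[0, 0, 0], 0, 0]
    - [[0, 0, 0], 0, 0]

```text
clock: 29.35
tcp_pos: [0.5502, 0.3528, 0.0105]
tool_rot: [0.993, -0.115, 0.0, -0.0]
force: [-0.9, -0.7, 7.6]
opening: 0.0203
finger_force: 49.1
```

>>> play_rows:
  moves:
    - [[0, 0, -1], 0, 0]
    - [[0, 0, -3], 0, 0]
    - [[0, 0, -6], 0, 0]
    - [[0, 0, -9], 0, 0]
    - [[0, 0, -12], -0.1, 0]
    - [[0, 0, -14], -0.2, 0]
    - [[0, 0, -14], -0.3, 0]
    - [[0, 0, -14], -0.35, 0]
    - [[0, 0, -14], -0.35, 0]
    - [[0, 0, -14], -0.35, 0]

```text
clock: 30.18
tcp_pos: [0.5498, 0.3525, 0.1498]
tool_rot: [0.998, 0.059, -0.0, -0.0]
force: [0.7, -0.4, -2.4]
opening: 0.0201
finger_force: 49.5
```

```bash
python3 -c "
from h import *
to(.522,-.25,.15,.124);print(r.get_obs()['opening'])
"
```

```text
shift cm [-9.84 59.51 -0.02] turn -0.006 yaw 0.118 q6 1.905 tilt [-0.     -0.0001 -1.    ]
0.020066962174949514
```

>>> play_rows:
  moves:
    - [[-0.3, 2, 0], 0, 0]
    - [[-1, 6, 0], 0, 0]
    - [[-1.6, 10, 0], 0, 0]
    - [[-2.3, 14, 0], 0, 0]
    - [[-3, 18, 0], 0, 0]
    - [[-3.6, 22, 0], 0, 0]
    - [[-4.3, 26, 0], 0, 0]
    - [[-5, 30, 0], 0, 0]
    - [[-5.6, 34, 0], 0, 0]
    - [[-6.3, 38, 0], 0, 0]

```text
clock: 31.02
tcp_pos: [0.5322, -0.0341, 0.1497]
tool_rot: [0.998, 0.059, 0.0, -0.0]
force: [1.5, 0.1, -3.0]
opening: 0.0199
finger_force: 49.5
```

>>> play_rows:
  moves:
    - [[-0.6, 4, 0], 0, 0]
    - [[-1.2, 8, 0], 0, 0]
    - [[-1.8, 12, 0], 0, 0]
    - [[-2.4, 16, 0], 0, 0]
    - [[-3, 19, 0], 0, 0]
    - [[-3.5, 21.5, 0], 0, 0]
    - [[-3.5, 21.5, 0], 0, 0]
    - [[-3.5, 21.5, 0], 0, 0]
    - [[-3.5, 21.5, 0], 0, 0]

```text
clock: 31.77
tcp_pos: [0.5236, -0.2496, 0.1493]
tool_rot: [0.998, 0.059, -0.0, -0.0]
force: [-0.0, 0.0, -1.4]
opening: 0.0204
finger_force: 49.6
```

```bash
python3 -c "
from h import *
to(.521,-.3168,.1,.124)
o=r.get_obs();im=snapshot('wrist')[:,:,::-1];
M=np.array([[.9923,-.1237],[.1237,.9923]])
a=[proj('wrist',[*(np.array([.5082,-.203])+M@np.array([x,y-.115])),.02],o) for x,y in((-.08,-.0225),(-.08,.0225),(.08,.0225),(.08,-.0225))]
b=im.copy();cv2.polylines(b,[np.int32(a)],True,(0,0,255),1);cv2.imwrite('pics/w11.png',b)
"
```

```text
shift cm [-1.05  6.65  4.93] turn -0.006 yaw 0.118 q6 0.875 tilt [-0.0004 -0.0006 -1.    ]
```

View pics/w11.png

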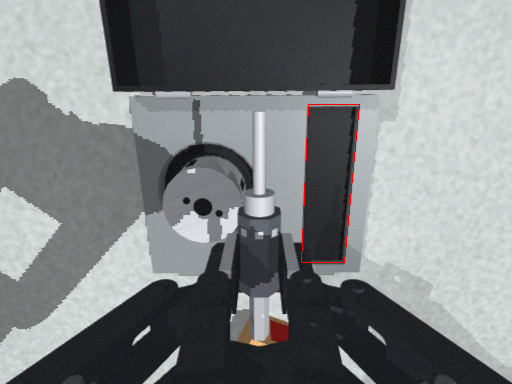

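The predicted trough outline matches the dark trough (303–358 across, 105–263 down). The mandrel is held straight along the tool axis.

>>> play_rows:
  moves:
    - [[-0.5, 2, 0], 0, 0]
    - [[-1, 4.5, 0], 0, 0]
    - [[-1.55, 6.2, 1], -0.006, 0]
    - [[-1.55, 6.7, 3], -0.006, 0]
    - [[-1.55, 6.7, 5], -0.006, 0]
    - [[-1.55, 6.7, 7], -0.006, 0]
    - [[-1.55, 6.7, 9], -0.006, 0]
    - [[-1.55, 6.7, 10], -0.006, 0]
    - [[-1.55, 6.7, 10], -0.006, 0]
    - [[-1.55, 6.7, 10], -0.006, 0]

```text
clock: 32.65
tcp_pos: [0.5167, -0.3177, 0.0499]
tool_rot: [0.998, 0.063, -0.0, -0.0]
force: [-0.1, -0.2, -0.1]
opening: 0.02
finger_force: 49.7
```

```bash
python3 -c "
from h import *
to(.516,-.318,.0225,.124);print(r.get_obs()['tcp_pos'])
"
```

```text
shift cm [-0.07  0.02  2.74] turn 0.002 yaw 0.126 q6 0.766 tilt [-0.0001 -0.0002 -1.    ]
[ 0.5167 -0.3177  0.0499]
```

>>> play_rows:
  moves:
    - [[-0.1, 0, 0.8], 0, 0]
    - [[-0.1, 0, 1.6], 0, 0]
    - [[-0.1, 0, 2.2], 0, 0]
    - [[-0.1, 0, 2.6], 0, 0]
    - [[-0.1, 0, 2.6], 0, 0]
    - [[-0.1, 0, 2.6], 0, 0]
    - [[-0.1, 0, 2.6], 0, 0]

```text
clock: 33.23
tcp_pos: [0.5154, -0.3185, 0.0234]
tool_rot: [0.998, 0.063, -0.0, -0.0]
force: [-0.1, 0.2, -2.6]
opening: 0.0204
finger_force: 49.7
```

>>> play_rows:
  moves:
    - [[0, 0, 0.1], 0, 0]
    - [[0, 0, 0.1], 0, 0]
    - [[0, 0, 0.1], 0, 0]
    - [[0, 0, 0.1], 0, 0.3]
    - [[0, 0, 0.1], 0, 0.5]
    - [[0, 0, 0.1], 0, 0.5]
    - [[0, 0, -1], 0, 0.6]
    - [[0, 0, -4], 0, 0.6]
    - [[0, 0, -8], 0, 0.6]
    - [[0, 0, -12], 0, 0.6]

```text
clock: 34.07
tcp_pos: [0.5148, -0.318, 0.1453]
tool_rot: [0.998, 0.063, -0.0, -0.0]
force: [1.2, -0.6, 1.0]
opening: 0.0516
finger_force: 0.0
```

>>> play_rows:
  moves:
    - [[-1, -2, 0], 0, 0.6]
    - [[-3, -5, -1], 0, 0.6]
    - [[-5, -8, -1], 0, 0.6]
    - [[-5, -8, -1], 0, 0.6]
    - [[-5, -8, -1], 0, 0.6]
    - [[-5, -8, -1], 0, 0.6]

```text
clock: 34.57
tcp_pos: [0.4561, -0.2456, 0.1545]
tool_rot: [0.998, 0.063, 0.001, 0.0]
force: [0.5, 0.4, 0.4]
opening: 0.0513
finger_force: 0.0
```

```bash
python3 -c "
from h import *
w=snapshot('wrist')[:,:,::-1];cv2.imwrite('pics/w12.png',w)
s=snapshot('scene')[:,:,::-1]
im=np.zeros((384,790,3),np.uint8);im[:,:512]=w
b=cv2.resize(s[180:300,80:215],None,fx=2,fy=2);im[:b.shape[0],515:515+b.shape[1]]=b;cv2.imwrite('pics/m12.png',im)
plate((.508,-.2034),.061,'w13',25)
"
```

```text
[213.2585 125.1135] [ 0.4562 -0.246   0.1537]
bore? [213.7116 125.0893] 252.0 [ 0.5081 -0.2038  0.061 ]
```

View pics/m12.png

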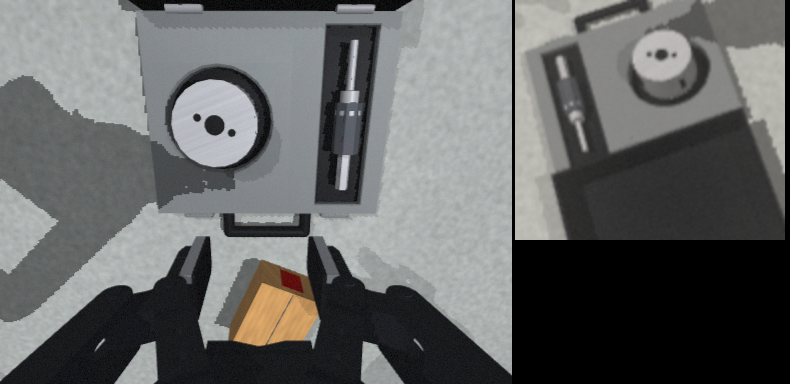

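The wrist view shows the nest centred in the well with its bore at (214,125), which matches the expected position at 61 mm height. The mandrel lies straight in the trough, from (353,40) to (342,188). Nothing is touching the gripper, so I'm handing in.

```bash
python3 -c "
from plant import r
print(r.finish_job())"
```

```text
the job is handed in; nothing more can be done
None
```

The job is handed in at about 35 s on the clock: the four saws are nested in order in the well, the mandrel lies in its trough, and I never touched the drill, board or carton.

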